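Load the charging tray and release its slide

TASK

Plug the loose battery pack standing on the bench fully down into the empty socket of the pulled-out charging tray. Then press down the release lever of the tray's slide, under the small hood, until it stays down, and after that push the tray fully home without slamming it. Leave the other things on the bench as they are, and finish clear of everything.

Things in the scene. Friction and masses are not known exactly. Their poses are not given: they have to be found in the camera images.
- pack: Loose battery pack: grey block 60 (its x) x 44 (y) x 70 mm tall, with a black rectangular plug 40 (x) x 28 (y) x 18 mm under its centre; 88 mm tall in all, 260 to 460 g. Starts standing on its plug. Origin: centre of the plug's underside, z up, block from z = 18 to 88 mm. Grasp across its y (44 mm). It may be plugged either way round.
- socket (a point): Centre of the mouth of the tray's empty socket, 44 mm above the bench. Hole 31 mm along x, 43 mm along y, 21 mm deep, 2.5 mm chamfer: the pack's x goes along the socket's y. Plugged fully, the pack's origin is 18 mm below this point. Axes are the station's: +x the way the tray goes home, z up. A like pack, part of the tray, stands 81.5 mm off on +y, 23 mm gap, top 114 mm above the bench.
- tray (a joint): How far the tray is out, m: 0 = fully home, 0.17 = fully out (start), caught by the slide's catch. With the lever up it cannot go in more than about 2 mm. Released, it slides with about 3 N friction and a little damping and stays where it is left. Tray walls are at most 56 mm above the bench.
- tray_grip (a point): Centre of the front face of the black grip ledge on the tray's front: 120 mm wide (y), 20 mm tall (36 to 56 mm above the bench), 40 mm deep. Push it along +x (the socket's axes). The bench before it is free. With the tray home this face is still 52 mm before the station's front face, so a vertical tool pushing at its middle clears the station.
- lever (a joint): Angle of the slide's release lever, rad: 0 = level (starts at 0 to 0.04), 0.40 = fully down, end stop. The slide is free only from about 0.3: press it down to its stop. Stiff, about 6 N down at the pad; no spring, it stays where it is left.
- lever_pad (a point): Where to press: top of the steel lever paddle, 70 mm above the bench when level, 97 mm from the socket along -y, beside the tray's 38 mm side wall. Paddle 28 mm wide (y), 8 thick, 75 long: free end 9 mm from here at -x, hinge 66 mm at +x. This point sinks 25 mm over 0.40 rad. Axes as the socket's, turning with the lever. The hood above bars a vertical tool: lean it (see hood_edge).
- hood_edge (a point): Middle of the lower front edge of the fixed hood over the lever, 175 mm above the bench (105 mm over the level lever), 20 mm beyond lever_pad towards -x; hood 68 mm wide (y), 6 mm thick, reaching back to the station. Press the lever with the tool leaning back towards -x about 40 degrees from vertical, its tip forward (+x) and down. Axes as the station's.
- station: Green charging station, fixed: 230 (x) x 265 (y) x 183 mm tall, tray in its open front. Origin on the bench; front face at x = -100 mm, back at +130 mm; y from -155 to +110 mm. Roof underside 175 mm above the bench, lip over the opening down to 126 mm. +x is the way the tray goes home, z up.

How it is judged:
By the outcome, as a careful person would: the job done as asked, in the order asked, and still so for the second after the job is handed in, with the robot touching nothing.
It also fails if it takes over 64 s, if anything falls off the work surface, if the arm or the gripper's body presses on something with over 40 N, if the wrist force passes 120 N, or if a joint passes its speed limit or range.

ROBOT

A 7-joint arm with a two-finger parallel gripper is mounted at the origin on the work surface. World frame = base frame: x ahead of the robot, y to its left, z up, the work surface at z = 0. Lengths are in mm, angles in rad, forces in N, time in s.
With the tool pointing down it reaches from about 400 to 875 mm from the base axis. Payload 4.4 kg.
Tool frame: the origin (TCP) lies at the very end of the fingers, on their centre line; the grasp point (between the pads) lies 19 mm behind it; z points along the fingers, y is the direction in which the jaws open and shut (so a half turn about z gives the same grasp; the last joint's range is limited). The gripper opens to 85 mm and grips with 20 to 120 N. Pads are 22 mm wide; open, the fingers measure 114 mm over their backs; the gripper's body (76 mm by 85 mm) begins 54 mm behind the grasp point. The pads swing forward as they close: fully open they stand 13 mm farther back than shut.
Start: joints at [1.219, 0.628, 0.038, 1.517, -0.027, 0.996, -0.02], TCP at [183.279, -623.64, 231.313] pointing down, gripper open.
Joint ranges: [-3.06, 3.06], [-0.37, 2.12], [-1.25, 1.32], [0.18, 2.47], [-1.1, 4.24], [0.23, 1.98], [-2.94, 2.94]. Speed limits (rad/s): [2.57, 2.57, 3.14, 3.14, 3.14, 3.14, 3.14].

INTERFACE

Orientations are given as [roll, pitch, yaw] about the fixed x, y, z axes, in that order (R = Rz(yaw) Ry(pitch) Rx(roll)).
In Python, from cell import ctrl, eyes gives the robot as it stands.
- The arm moves only by the tool move_arm, never from a script. Its argument "increments" is a list of rows, each a list of 6 numbers: the shift along the tool's x, y, z in cm, then the turn, a rotation vector about the tool's x, y, z in degrees. In form: [[x, y, z, wx, wy, wz], ...]. A call has 1 to 20 rows; each row is the pose to reach, as a shift and turn from the pose commanded when the call began, along the tool's axes at that moment; what a row does not reach only later rows make up. A row lasts 1/10 s, in which the tool goes at most 50 mm and 8.59 degrees, less where a joint would pass 70% of its speed; a pose out of reach is approached as far as the arm can. A call with a gripper value outside its range is refused whole. "grip" is the opening, from -1 (shut) to 1 (fully open), set as the call begins (left out, the last holds). The fingers move at their own pace and stop on an object; the grip force is fixed at half the most. Time passes only in rows, so rows that repeat a pose let the fingers close. It gives the time, the measured TCP pose, the force and the opening at its end, in the units of the state.
- ctrl.read_state(): the state, without advancing time (a new reading comes with each control period).
- eyes.get_image(name): name is "scene" or "top" or "wrist"; returns the picture (420x560x3 uint8, red, green, blue); there is no depth.
- eyes.calibration(name): a dict with "fx", "fy", "cx", "cy" (pixels), "pose" (4x4, takes a point from camera to world coordinates); the wrist camera has in their place "tool_from_camera" (4x4, takes a point from camera to tool coordinates, whose origin is the TCP and whose axes are the flange's). Camera axes: x right, y up, looking along -z (the intrinsics and any distortion apply to the point x, -y, -z); pixel columns grow to the right and rows downward; lengths in mm; the calibration is good to about 2 mm. A picture is of the moment at which its call begins: read the wrist's pose just before it. calibration takes no time and is no camera call.
- ctrl.finish_job(): hands the job in, once; it reports no verdict.
The state is a dict: "clock": time; "qpos": joint angles; "qd": joint speeds; "tau": joint torques, N m; "eef_pos": TCP position; "tool_rot": TCP orientation; "force": force on the tool from outside, world axes, zero at the start; "torque": the same for the moment, N m; "width": finger opening in mm.
Only numpy, scipy, OpenCV 4.12 (cv2) and the standard library are available. Lean on these libraries where they do the work, as an engineer would, in place of code of your own. Each camera call takes 0.05 s, during which the arm holds its last target. There are 200 camera calls.

## Working session

There is one attempt and no reset: what is moved stays moved. The work goes in short steps, Python scripts to look and compute and a tool call to move; the robot and the scene stay as the last step left them, time stands still between calls to the robot, and variables do not carry over. Pictures are saved under pics/ and viewed, about 8 in all and at most 12, crops included, and the job is handed in when it is done.

Besides the shell and the picture viewer there is one more tool, called after "Emit:" as name(argument=value, ...), one argument or row to a line, values as JSON. move_arm: Moves the arm, as the interface text tells. Its arguments: {"type":"object","properties":{"increments":{"type":"array","items":{"type":"array","items":{"type":"number"}}},"grip":{"type":"number"}},"required":["increments"]}

```bash
mkdir -p pics; ls; python3 - <<'E'
from cell import ctrl, eyes
import cv2,numpy as np
np.set_printoptions(precision=3,suppress=True)
s=ctrl.read_state(); print({k:np.round(v,3) for k,v in s.items()})
for n in ("scene","top","wrist"):
    im=eyes.get_image(n); cv2.imwrite(f"pics/{n}0.png",im[:,:,::-1]); c=eyes.calibration(n); print(n,c)
E
```

```text
pics
{'clock': np.float64(0.0), 'qpos': array([ 1.219,  0.629,  0.038,  1.518, -0.027,  0.996, -0.02 ]), 'qd': array([ 0.001,  0.001,  0.001, -0.   , -0.001, -0.001,  0.001]), 'tau': array([ -0.   , -56.34 ,   1.226, -19.344,   0.011,   0.011,  -0.   ]), 'eef_pos': array([ 183.099, -623.023,  230.39 ]), 'tool_rot': array([-3.14 ,  0.   ,  0.286]), 'force': array([-0.597,  0.799, -0.668]), 'torque': array([0.036, 0.038, 0.028]), 'width': np.float64(85.63)}
scene {'fx': 394.84333672134875, 'fy': 394.84333672134875, 'cx': 283.41039705143567, 'cy': 210.77571685976903, 'pose': array([[ -0.761,  -0.617,   0.199, 756.636],
       [  0.648,  -0.723,   0.239, 143.528],
       [ -0.004,   0.311,   0.951, 984.192],
       [  0.   ,   0.   ,   0.   ,   1.   ]])}
top {'fx': 401.559829186352, 'fy': 401.559829186352, 'cx': 278.19796895186926, 'cy': 207.8892063260208, 'pose': array([[  0.008,   0.993,  -0.117, 484.355],
       [ -1.   ,   0.007,  -0.005, -70.318],
       [ -0.005,   0.117,   0.993, 982.598],
       [  0.   ,   0.   ,   0.   ,   1.   ]])}
wrist {'fx': 304.5988326544592, 'fy': 304.5988326544592, 'cx': 283.9312316685003, 'cy': 209.15991406464514, 'tool_from_camera': array([[   0.   ,    0.947,    0.322,   82.449],
       [   1.   ,   -0.   ,   -0.001,   -0.285],
       [  -0.001,    0.322,   -0.947, -142.237],
       [   0.   ,    0.   ,    0.   ,    1.   ]])}
```

View pics/scene0.png

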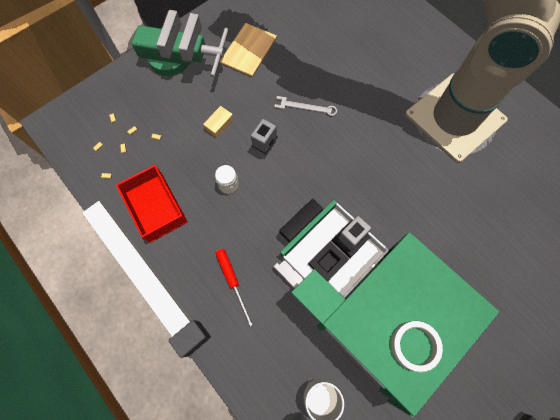

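View pics/top0.png

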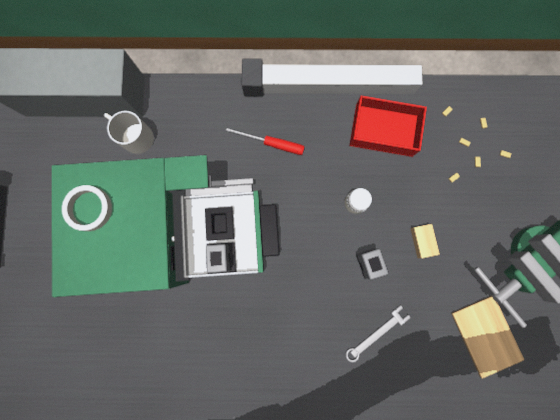

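The scene view shows the station at lower right, with the tray pulled out toward world −y, the lever paddle beside the hood, and the loose pack at about (264,135). In the top view the pack is at (374,264), the socket at (220,223), the like pack at (217,258), the lever at about (232,183) and the grip ledge at (270,230). I'll measure these more closely next.

```bash
cat > h.py <<'E'
import numpy as np, cv2
from scipy.spatial.transform import Rotation as R
from cell import ctrl, eyes
np.set_printoptions(precision=2,suppress=True)
def tool(s):
    T=np.eye(4); T[:3,:3]=R.from_euler('xyz',s["tool_rot"]).as_matrix(); T[:3,3]=s["eef_pos"]; return T
def cam(name,s=None):
    c=eyes.calibration(name)
    P=np.array(c["pose"]) if "pose" in c else tool(s)@np.array(c["tool_from_camera"])
    return c,P
def topl(px,z,c,P):
    px=np.atleast_2d(np.asarray(px,float))
    d=np.c_[(px[:,0]-c["cx"])/c["fx"],-(px[:,1]-c["cy"])/c["fy"],-np.ones(len(px))]@P[:3,:3].T
    return P[:3,3]+d*((z-P[2,3])/d[:,2])[:,None]
def proj(X,c,P):
    p=(np.atleast_2d(X)-P[:3,3])@P[:3,:3]
    return np.c_[c["cx"]+c["fx"]*p[:,0]/-p[:,2],c["cy"]-c["fy"]*p[:,1]/-p[:,2]]
def inc(pos,Rt,s=None):
    "increment (cm, deg rotvec) from the commanded/measured pose to pose pos,Rt"
    T=tool(s or ctrl.read_state()); return np.r_[T[:3,:3].T@(np.asarray(pos)-T[:3,3])/10, np.degrees(R.from_matrix(T[:3,:3].T@Rt).as_rotvec())]
E
python3 - <<'E'
from h import *
c,P=cam("top"); im=cv2.imread("pics/top0.png")
g=cv2.inRange(cv2.cvtColor(im,cv2.COLOR_BGR2HSV),(60,100,40),(95,255,255)); g[:100]=0
for ct in cv2.findContours(g,0,2)[0]:
    if cv2.contourArea(ct)>60:
        ap=cv2.approxPolyDP(ct,4,True)[:,0]; print("green",cv2.contourArea(ct)); print(np.c_[ap,topl(ap,183,c,P)[:,:2]])
a=cv2.resize(im[160:290,160:285],None,fx=4,fy=4,interpolation=2); b=cv2.resize(im[235:290,345:400],None,fx=5,fy=5,interpolation=2)
o=np.zeros((520,790,3),np.uint8); o[:,:500]=a; o[:275,510:785]=b
cv2.imwrite("pics/crop1.png",o)
E
```

```text
green 148.0
[[ 511.    265.    469.01 -524.74]
 [ 511.    277.    445.7  -523.34]
 [ 514.    274.    451.56 -529.56]
 [ 527.    291.    418.97 -552.88]
 [ 533.    291.    419.07 -564.55]]
green 128.5
[[ 531.    250.    498.67 -565.89]
 [ 552.    276.    448.29 -603.6 ]]
green 277.0
[[ 547.    228.    542.43 -600.46]
 [ 525.    229.    540.11 -556.73]
 [ 511.    247.    504.27 -526.85]
 [ 523.    250.    498.55 -550.14]
 [ 530.    237.    524.31 -565.6 ]]
green 275.5
[[256.   191.   612.69 -20.95]
 [262.   271.   453.39 -35.06]]
green 16007.5
[[205.   156.   684.12  84.04]
 [ 52.   166.   661.2  395.1 ]
 [ 53.   296.   401.66 373.89]
 [165.   288.   418.89 154.81]
 [169.   281.   432.49 147.5 ]
 [174.   285.   424.83 137.36]
 [167.   281.   432.46 151.43]
 [172.   276.   442.23 141.97]
 [174.   281.   432.57 137.66]
 [174.   274.   446.15 138.18]
 [169.   279.   436.36 147.65]
 [166.   248.   496.97 156.03]
 [171.   243.   506.93 146.48]
 [166.   246.   500.92 156.19]
 [170.   239.   514.84 148.78]
 [165.   224.   544.66 159.97]
 [171.   222.   548.76 148.12]
 [165.   217.   558.71 160.54]
 [165.   198.   597.12 162.12]
 [170.   200.   593.13 151.88]
 [165.   192.   609.33 162.62]
 [207.   186.   622.2   78.19]]
```

View pics/crop1.png

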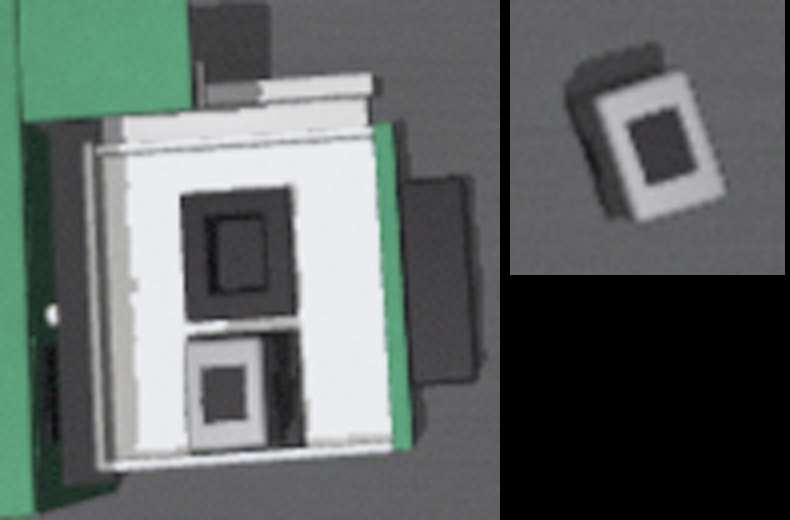

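Top-view crops: the tray shows the empty socket (black well), the like pack below it, the paddle at the top and the grip ledge at right. The pack's long side is yawed about +18°, and the station's yaw is about 94.6°. I'll go over the pack for a wrist view.

Emit:
move_arm(
  increments=[
    [3, -2, 0, 0, 0, 0],
    [6, -4, 0, 0, 0, 0],
    [9.2, -6.2, 0, 0, 0, 0],
    [12.4, -8.3, 0, 0, 0, 0],
    [15.5, -10.4, 0, 0, 0, 0],
    [18.6, -12.5, 0, 0, 0, -1],
    [21.7, -14.6, 0, 0, 0, -2],
    [24.8, -16.7, 0, 0, 0, -2],
    [27.9, -18.8, 0, 0, 0, -2],
    [31, -20.9, 0, 0, 0, -2],
    [34, -23, 0, 0, 0, -2],
    [36.6, -24.7, 0, 0, 0, -2],
    [36.6, -24.7, 0, 0, 0, -2],
    [36.6, -24.7, 0, 0, 0, -2],
  ],
  grip=1,
)

```text
clock: 1.55
eef_pos: [464.9, -282.9, 231.1]
tool_rot: [-3.141, 0.001, 0.323]
force: [0.6, -0.2, 0.6]
width: 85.3
```

```bash
python3 - <<'E'
from h import *
import pickle
s=ctrl.read_state(); im=eyes.get_image("wrist")[:,:,::-1].copy(); cv2.imwrite("pics/wp.png",im); pickle.dump(s,open("wp.pkl","wb"))
print(s["clock"],s["eef_pos"],s["tool_rot"],s["width"])
# target for tray view
print(inc([560,62,230],R.from_euler('xyz',[np.pi,0,0.08]).as_matrix(),s))
E
```

```text
1.55 [ 464.9  -282.93  231.09] [-3.14  0.    0.32] 85.30394759601593
[ 19.95 -29.7    0.1   -0.01   0.04  13.9 ]
```

View pics/wp.png

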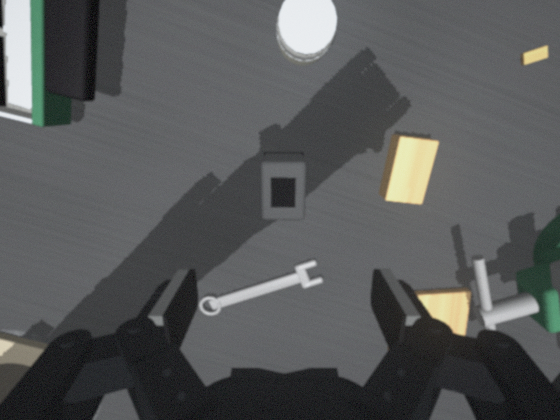

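Wrist view: the pack's top face spans about columns 264–305 and rows 162–219, in the arm's shadow and almost square to the tool. Next is the tray view.

Emit:
move_arm(
  increments=[
    [2, -3, 0, 0, 0, 1],
    [4, -6, 0, 0, 0, 3],
    [6, -9, 0, 0, 0, 4],
    [8, -12, 0, 0, 0, 6],
    [10, -15, 0, 0, 0, 7],
    [12, -18, 0, 0, 0, 9],
    [14, -21, 0, 0, 0, 10],
    [16, -24, 0, 0, 0, 12],
    [18, -27, 0, 0, 0, 13],
    [20, -29.7, 0, 0, 0, 13.9],
    [20, -29.7, 0, 0, 0, 13.9],
    [20, -29.7, 0, 0, 0, 13.9],
  ],
)

```text
clock: 2.8
eef_pos: [560.9, 60.3, 231.0]
tool_rot: [3.141, 0.001, 0.078]
force: [0.7, -0.9, 0.5]
width: 85.4
```

```bash
python3 - <<'E'
from h import *
import pickle
s=ctrl.read_state(); im=eyes.get_image("wrist")[:,:,::-1].copy(); cv2.imwrite("pics/wt.png",im); pickle.dump(s,open("wt.pkl","wb"))
print(s["clock"],s["eef_pos"],s["tool_rot"],s["qpos"])
im=cv2.imread("pics/wp.png"); s=pickle.load(open("wp.pkl","rb")); c,P=cam("wrist",s)
g=cv2.cvtColor(im,cv2.COLOR_BGR2GRAY); print(g[140:235:4,284]); print(g[200,250:320:3]); print(g[170,250:320:3])
E
```

```text
2.8 [560.87  60.27 231.05] [3.14 0.   0.08] [-0.19  0.5   0.05  1.76 -0.03  0.88 -1.62]
[ 70  73  70  55  65  67 101 109 107  99  35  31  38  42  46  34  45 100
 103 103  95 104 103 106]
[ 69  64  68  63  89 107 107  64  30  40  36  33  39  40  34  87 109 106
  94  98 101 103 102 105]
[ 66  67  68  64  97 105 109 112 104 108 108 108 109 108 111 111 108 110
  92  71  70  68  69  70]
```

View pics/wt.png

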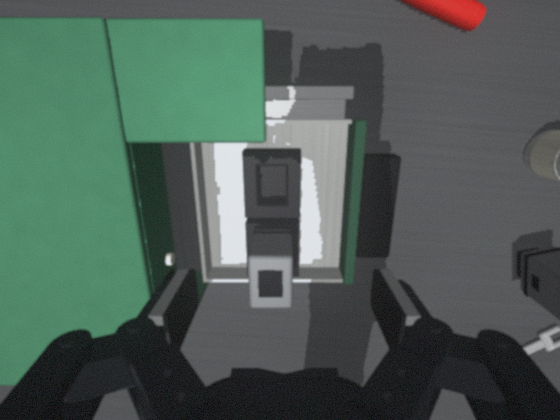

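```bash
python3 - <<'E'
from h import *
import pickle
def patch(f,box,thr,z,tag):
    im=cv2.imread(f"pics/{f}.png"); c,P=cam("wrist",pickle.load(open(f+".pkl","rb"))); g=cv2.GaussianBlur(cv2.cvtColor(im,cv2.COLOR_BGR2GRAY),(3,3),0)
    x0,y0,x1,y1=box; m=(g[y0:y1,x0:x1]<thr).astype(np.uint8)
    n,l,st,ce=cv2.connectedComponentsWithStats(m); i=1+np.argmax(st[1:,4]); 
    ys,xs=np.nonzero(l==i); W=topl(np.c_[xs+x0,ys+y0],z,c,P)[:,:2]
    r=cv2.minAreaRect(W.astype(np.float32)); print(tag,st[i]+[x0,y0,0,0,0],"rect c",np.array(r[0]),"size",np.array(r[1]),"ang",r[2],"mean",W.mean(0))
patch("wp",(266,166,303,217),75,88,"pack patch")
patch("wt",(253,258,290,304),90,114,"like patch")
im=cv2.imread("pics/wt.png"); g=cv2.cvtColor(im,cv2.COLOR_BGR2GRAY)
print(g[183,240:306:2]); print(g[145:222:2,263]); print(g[145:222:2,274])
o=np.zeros((600,800,3),np.uint8); a=cv2.resize(im[80:180,240:340],None,fx=4,fy=4,interpolation=2)
b=cv2.resize(im[140:312,235:310],None,fx=3.48,fy=3.48,interpolation=2); b=cv2.convertScaleAbs(b,alpha=2)
o[:b.shape[0],:b.shape[1]]=b; o[:400,290:690]=cv2.convertScaleAbs(a,alpha=1.3); cv2.imwrite("pics/crop2.png",o)
E
```

```text
pack patch [271 178  25  29 701] rect c [ 467.26 -281.19] size [28.18 23.45] ang 18.493846893310547 mean [ 467.36 -280.86]
like patch [259 271  23  26 594] rect c [477.14  67.33] size [28.28 21.87] ang 4.2918806076049805 mean [477.29  67.19]
[226 213 111  78  75  76  76  75  62  50  58  72  75  78  77  71  76  76
  78  76  75  76  73  62  66  75  74  72  74  72 134 220 227]
[160 138  62  48  46  51  50  55  51  60  66  78  81  74  80  75  78  75
  75  76  75  76  76  78  74  71  62  51  53  53  61  74  73  73  75  74
  65  48  53]
[164 140  65  49  53  56  57  72  79  73  65  78  77  73  78  72  73  78
  75  76  76  77  71  75  76  61  54  50  54  56  56  69  75  72  72  71
  64  46  52]
```

View pics/crop2.png

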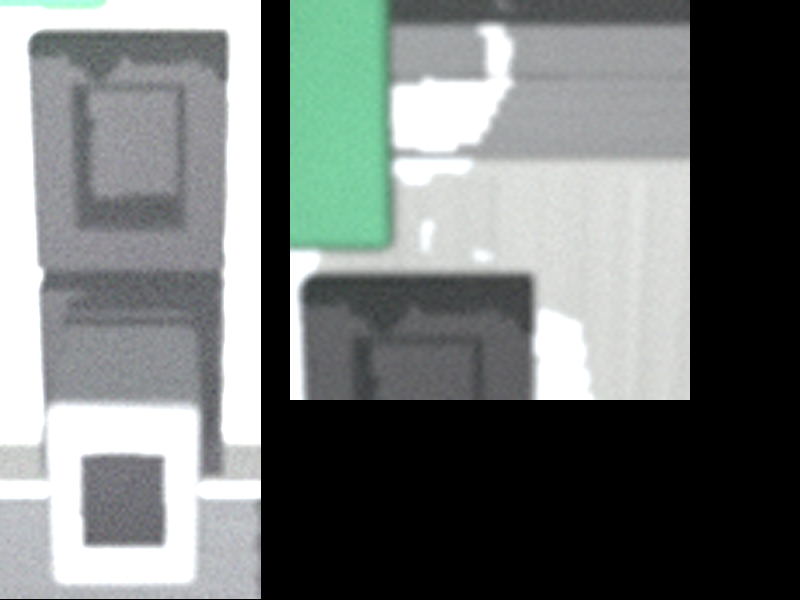

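The crop shows the socket mouth (chamfer outline) at about px cols 256.6–288.2 and rows 164–205.5, centre (272.4,184.9). The hood's lower corner and the paddle (rows 86–105) are also visible. Next I'll get positions, and check them with the tray edges.

```bash
python3 - <<'E'
from h import *
import pickle
c,P=cam("wrist",pickle.load(open("wt.pkl","rb")))
print("camera",P[:3,3],"TCP proj",proj([[560.9,60.3,231]],c,P))
print("hole",topl([[272.4,184.9]],44,c,P)); q=topl([[256.6,164.5],[288.2,163.6],[288.2,205.5],[257.1,205.5]],44,c,P); print(q[:,:2],q.mean(0))
im=cv2.imread("pics/wt.png"); hsv=cv2.cvtColor(im,cv2.COLOR_BGR2HSV)
g=cv2.inRange(hsv,(60,60,30),(95,255,255))
for ct in cv2.findContours(g,0,2)[0]:
    if cv2.contourArea(ct)>300:
        ap=cv2.approxPolyDP(ct,3,True)[:,0]; print(np.c_[ap,topl(ap,181,c,P)[:,:2],topl(ap,56,c,P)[:,:2]])
# fit lines: hood front edge (right), ledge, pack sides
def edge(rows,x0,x1,z,tag,ch=1,hor=False):
    I=cv2.GaussianBlur(im,(3,3),0)[:,:,ch].astype(float); pts=[]
    for r in rows:
        line=I[x0:x1,r] if hor else I[r,x0:x1]; k=np.argmax(abs(np.diff(line)))+x0+.5; pts.append((r,k) if hor else (k,r))
    W=topl(pts,z,c,P)[:,:2]; vx,vy,a,b=cv2.fitLine(W.astype(np.float32),cv2.DIST_HUBER,0,.01,.01).ravel(); print(tag,"pt",a,b,"ang",np.degrees(np.arctan2(vy,vx))%180)
edge(range(25,130,5),255,275,181,"hood front")
edge(range(120,250,5),262,280,183,"-",hor=True) if 0 else None
edge(range(165,250,5),384,406,56,"ledge front top?")
edge(range(160,205,4),294,306,44,"sock block right")
edge(range(160,205,4),240,252,44,"sock block left")
edge(range(270,345,5),78,94,70,"paddle far edge",hor=True)
edge(range(150,255,8),94,102,70,"-",hor=True) if 0 else None
# both like pack rim centre
gr=cv2.cvtColor(im,cv2.COLOR_BGR2GRAY); m=np.zeros_like(gr); m[250:312,245:296]=(gr[250:312,245:296]>140)
ct=max(cv2.findContours(m,0,2)[0],key=cv2.contourArea); W=topl(ct[:,0],114,c,P)[:,:2]; print("like rim",cv2.minAreaRect(W.astype(np.float32)))
E
```

```text
camera [643.1   66.98 373.23] TCP proj [[283.86 270.08]]
hole [[558.84  72.57  44.  ]]
[[580.27  91.2 ]
 [583.92  57.03]
 [536.19  53.08]
 [533.46  88.33]] [558.46  72.41  44.  ]
[[363.   120.   638.56  18.12 635.6  -13.64]
 [354.   120.   638.13  23.57 634.9   -4.66]
 [352.   183.   599.16  18.91 570.58 -12.35]
 [345.   225.   569.77  19.26 522.09 -11.76]
 [345.   264.   540.22  15.02 473.32 -18.76]
 [342.   263.   540.85  17.26 474.35 -15.07]
 [346.   284.   524.02  11.96 446.59 -23.81]
 [353.   281.   526.9    7.26 451.34 -31.57]
 [366.   130.   632.87  15.34 626.22 -18.24]]
[[260.    18.   687.45  83.23 716.29  93.81]
 [  0.    17.   676.76 225.25 698.65 328.17]
 [  0.   385.   406.5  283.78 252.64 424.77]
 [ 17.   385.   407.56 269.79 254.39 401.67]
 [ 46.   348.   448.28 239.29 321.6  351.35]
 [ 63.   334.   463.03 223.88 345.94 325.91]
 [ 83.   330.   468.04 207.98 354.2  299.66]
 [ 90.   335.   463.66 203.21 346.98 291.8 ]
 [ 88.   338.   460.64 205.12 341.99 294.95]
 [103.   340.   459.58 193.73 340.24 276.15]
 [128.   321.   479.12 172.77 372.48 241.57]
 [137.   319.   481.
[... 452 characters left out ...]
 136.09 456.6  181.02]
 [170.   269.   526.63 139.05 450.9  185.92]
 [162.   264.   530.24 144.54 456.85 194.97]
 [164.   253.   539.08 142.7  471.43 191.95]
 [173.   247.   544.22 136.24 479.93 181.28]
 [159.   145.   613.9  142.19 594.91 191.09]
 [264.   140.   622.01  77.31 608.3   84.02]
 [265.    57.   668.36  79.38 684.78  87.44]]
hood front pt 659.1291 79.46127 ang 5.685378
ledge front top? pt 548.8982 -62.641483 ang 4.441057
sock block right pt 565.69763 41.85521 ang 5.473699
sock block left pt 563.50916 105.38912 ang 3.956235
paddle far edge pt 661.76526 52.456318 ang 94.47631
like rim ((478.2763977050781, 67.2027587890625), (54.06605529785156, 38.74146270751953), 4.383121490478516)
```

Both socket estimates agree to about 1 mm: (558.5, 73) mm, station yaw 94.5°. The pack is at (467.3, −281.0), yaw 18.5°. Now the numbers for the grasp.

```bash
python3 - <<'E'
from h import *
Rt=R.from_euler('xyz',[np.pi,0,np.radians(18.5)]).as_matrix()
for z in (231,130,46): print(inc([467.3,-281.0,z],Rt))
E
```

```text
[-11.89  33.21   0.07   0.08   0.05 -14.16]
[-11.89  33.2   10.17   0.08   0.05 -14.16]
[-11.88  33.18  18.57   0.08   0.05 -14.16]
```

Emit:
move_arm(
  increments=[
    [-1.3, 3.7, 0, 0, 0, -1.6],
    [-2.6, 7.4, 0, 0, 0, -3.2],
    [-3.9, 11.1, 0, 0, 0, -4.8],
    [-5.3, 14.8, 0, 0, 0, -6.4],
    [-6.6, 18.5, 0, 0, 0, -8],
    [-7.9, 22.2, 0.5, 0, 0, -9.6],
    [-9.3, 25.9, 1.5, 0, 0, -11.2],
    [-10.6, 29.6, 3.5, 0, 0, -12.8],
    [-11.5, 32, 6, 0, 0, -13.8],
    [-11.9, 33.2, 8, 0, 0, -14.2],
    [-11.9, 33.2, 9, 0, 0, -14.2],
    [-11.9, 33.2, 11, 0, 0, -14.2],
    [-11.9, 33.2, 13, 0, 0, -14.2],
    [-11.9, 33.2, 15, 0, 0, -14.2],
    [-11.9, 33.2, 17, 0, 0, -14.2],
    [-11.9, 33.2, 18.2, 0, 0, -14.2],
    [-11.9, 33.2, 18.6, 0, 0, -14.2],
    [-11.9, 33.2, 18.6, 0, 0, -14.2],
  ],
)

```text
clock: 4.65
eef_pos: [468.2, -278.8, 45.4]
tool_rot: [-3.141, 0.0, 0.326]
force: [0.6, -0.6, 0.3]
width: 85.5
```

Emit:
move_arm(
  increments=[
    [0, 0, 0, 0, 0, 0],
    [0, 0, 0, 0, 0, 0],
    [0, 0, 0, 0, 0, 0],
    [0, 0, 0, 0, 0, 0],
    [0, 0, 0, 0, 0, 0],
    [0, 0, 0, 0, 0, 0],
    [0, 0, 0, 0, 0, 0],
    [0, 0, 0, 0, 0, 0],
  ],
  grip=-1,
)

```text
clock: 5.45
eef_pos: [468.9, -279.4, 46.3]
tool_rot: [3.14, -0.001, 0.326]
force: [-0.5, -0.4, 5.8]
width: 43.4
```

```bash
cat >> h.py <<'E'
import json,os
def chain(T,row):
    D=np.eye(4); D[:3,3]=np.array(row[:3])*10; D[:3,:3]=R.from_rotvec(np.radians(row[3:])).as_matrix(); return T@D
def cmd(rows):
    "commanded pose after the final rows of all calls so far"
    T=np.eye(4); T[:3,3]=[183.279,-623.64,231.313]; T[:3,:3]=R.from_euler('xyz',[np.pi,0,.286]).as_matrix(); out=[]
    for r in rows: T=chain(T,r); out.append(T)
    return out
ROWS=[[36.6,-24.7,0,0,0,-2],[20,-29.7,0,0,0,13.9],[-11.9,33.2,18.6,0,0,-14.2]]
def show(T): return T[:3,3], R.from_matrix(T[:3,:3]).as_euler('xyz')
E
python3 - <<'E'
from h import *
for T in cmd(ROWS): print(*show(T))
print(*show(tool(ctrl.read_state())))
E
```

```text
[ 464.73 -283.42  231.31] [3.14 0.   0.32]
[560.84  61.51 231.31] [3.14 0.   0.08]
[ 468.17 -278.79   45.31] [3.14 0.   0.33]
[ 468.93 -279.38   46.26] [ 3.14 -0.    0.33]
```

Emit:
move_arm(
  increments=[
    [0, 0, -1, 0, 0, 0],
    [0, 0, -3, 0, 0, 0],
    [0, 0, -6, 0, 0, 0],
    [0, 0, -9, 0, 0, 0],
    [0, 0, -12, 0, 0, 0],
    [0, 0, -14, 0, 0, 0],
    [0, 0, -15, 0, 0, 0],
    [0, 0, -15, 0, 0, 0],
    [0, 0, -15, 0, 0, 0],
  ],
)

```text
clock: 6.35
eef_pos: [467.5, -278.4, 194.5]
tool_rot: [-3.14, 0.001, 0.326]
force: [0.3, -0.3, -2.6]
width: 43.4
```

```bash
python3 - <<'E'
from h import *
import pickle
s=ctrl.read_state(); print(*show(tool(s)),s["force"])
im=eyes.get_image("wrist")[:,:,::-1].copy(); cv2.imwrite("pics/wh.png",im); pickle.dump(s,open("wh.pkl","wb"))
E
```

```text
[ 467.5  -278.4   194.47] [-3.14  0.    0.33] [ 0.31 -0.31 -2.59]
```

View pics/wh.png

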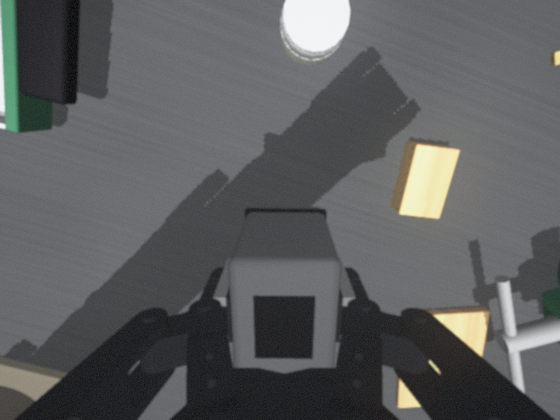

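The pack is held, and its patch is visible at about cols 253–314 and rows 296–358. I'll get the pack's offset in the tool frame and the targets above the socket.

```bash
cat >> h.py <<'E'
ROWS+=[[0,0,-15,0,0,0]]
E
python3 - <<'E'
from h import *
import pickle
im=cv2.imread("pics/wh.png"); g=cv2.GaussianBlur(cv2.cvtColor(im,cv2.COLOR_BGR2GRAY),(3,3),0)
c=eyes.calibration("wrist"); P=np.array(c["tool_from_camera"])
x0,y0,x1,y1=236,275,330,362; print(g[330,236:336:4],g[262:372:4,283])
m=(g[y0:y1,x0:x1]<55).astype(np.uint8); n,l,st,ce=cv2.connectedComponentsWithStats(m); i=1+np.argmax(st[1:,4]); ys,xs=np.nonzero(l==i)
W=topl(np.c_[xs+x0,ys+y0],-42.,c,P)[:,:2]; r=cv2.minAreaRect(W.astype(np.float32)); print(st[i],r,W.mean(0))
off=np.array(r[0])
th=np.radians(94.5); Rt=R.from_euler('xyz',[np.pi,0,th-np.pi/2]).as_matrix()
T=cmd(ROWS)[-1]
for o in (off,np.array([-1.5,0])):
  for z in (44+46+25,44+46+3,44+46-18):
    p=np.array([558.5,73.2,z])-Rt@np.r_[o,0]; D=T[:3,:3].T@Rt
    print(o,p,np.r_[T[:3,:3].T@(p-T[:3,3])/10,np.degrees(R.from_matrix(D).as_rotvec())])
E
```

```text
[101 110 111 111 107  42  38  36  36  38  36  36  37  37  35  37  39  36
  36  51 111 110 112 111 105] [104 111 113 114 113 113 111 113 105  39  40  37  37  37  38  39  37  36
  37  37  37  36  36  36  79 110 110 110]
[  18   22   60   61 3473] ((-1.949310302734375, -0.31409263610839844), (29.325977325439453, 23.000471115112305), 0.38959774374961853) [-1.29 -0.25]
[-1.95 -0.31] [560.47  73.04 115.  ] [ 20.02 -30.37   8.03   0.    -0.    14.19]
[-1.95 -0.31] [560.47  73.04  93.  ] [ 20.02 -30.37  10.23   0.    -0.    14.19]
[-1.95 -0.31] [560.47  73.04  72.  ] [ 20.02 -30.37  12.33   0.    -0.    14.19]
[-1.5  0. ] [560.    73.32 115.  ] [ 19.98 -30.41   8.03   0.    -0.    14.19]
[-1.5  0. ] [560.    73.32  93.  ] [ 19.98 -30.41  10.23   0.    -0.    14.19]
[-1.5  0. ] [560.    73.32  72.  ] [ 19.98 -30.41  12.33   0.    -0.    14.19]
```

Emit:
move_arm(
  increments=[
    [1.5, -2.3, 0, 0, 0, 1],
    [3.5, -5.3, 0, 0, 0, 2.5],
    [5.7, -8.6, 0, 0, 0, 4],
    [8, -12.1, 0, 0, 0, 5.6],
    [10.3, -15.6, 0, 0, 0, 7.3],
    [12.6, -19.1, 0, 0, 0, 9],
    [14.9, -22.6, 0, 0, 0, 10.6],
    [17, -25.8, 0, 0, 0, 12],
    [18.7, -28.4, 0.5, 0, 0, 13.4],
    [20, -30.4, 1.5, 0, 0, 14.2],
    [20, -30.4, 3, 0, 0, 14.2],
    [20, -30.4, 5, 0, 0, 14.2],
    [20, -30.4, 7, 0, 0, 14.2],
    [20, -30.4, 8, 0, 0, 14.2],
    [20, -30.4, 8, 0, 0, 14.2],
    [20, -30.4, 8, 0, 0, 14.2],
    [20, -30.4, 8, 0, 0, 14.2],
  ],
)

```text
clock: 8.1
eef_pos: [561.1, 73.2, 116.1]
tool_rot: [-3.141, -0.002, 0.078]
force: [-0.1, -0.2, -2.2]
width: 43.9
```

```bash
cat >> h.py <<'E'
ROWS+=[[20,-30.4,8,0,0,14.2]]
E
python3 - <<'E'
from h import *
s=ctrl.read_state(); print(*show(tool(s)),s["force"]); print(*show(cmd(ROWS)[-1]))
o=np.zeros((420,800,3),np.uint8)
for i,(n,b) in enumerate((("wrist",(150,130,420,420)),("scene",(260,190,400,325)))):
    im=eyes.get_image(n)[:,:,::-1]; x0,y0,x1,y1=b; o[:,i*400:i*400+390]=cv2.resize(im[y0:y1,x0:x1],(390,420),interpolation=2)
cv2.imwrite("pics/hov.png",o)
E
```

```text
[561.08  73.17 116.08] [-3.14 -0.    0.08] [-0.1  -0.23 -2.24]
[560.23  73.27 115.31] [3.14 0.   0.08]
```

View pics/hov.png

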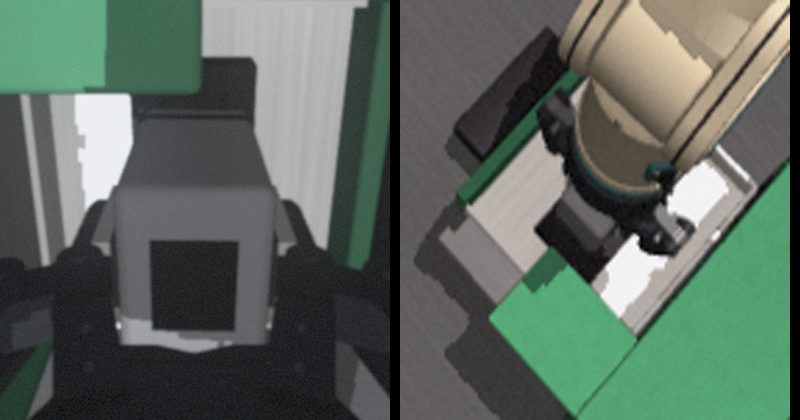

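The pack hangs square over the socket block in both views. I'll lower it slowly.

Emit:
move_arm(
  increments=[
    [0, 0, 1, 0, 0, 0],
    [0, 0, 1.8, 0, 0, 0],
    [0, 0, 2.1, 0, 0, 0],
    [0, 0, 2.3, 0, 0, 0],
    [0, 0, 2.5, 0, 0, 0],
    [0, 0, 2.7, 0, 0, 0],
    [0, 0, 2.9, 0, 0, 0],
    [0, 0, 2.9, 0, 0, 0],
  ],
)

```text
clock: 9.0
eef_pos: [560.3, 73.2, 86.2]
tool_rot: [-3.142, 0.0, 0.078]
force: [-0.1, 0.0, -2.5]
width: 43.4
```

Emit:
move_arm(
  increments=[
    [0, 0, 0.3, 0, 0, 0],
    [0, 0, 0.6, 0, 0, 0],
    [0, 0, 0.9, 0, 0, 0],
    [0, 0, 1.1, 0, 0, 0],
    [0, 0, 1.3, 0, 0, 0],
    [0, 0, 1.45, 0, 0, 0],
    [0, 0, 1.5, 0, 0, 0],
  ],
)

```text
clock: 9.7
eef_pos: [560.3, 73.1, 72.3]
tool_rot: [-3.141, -0.0, 0.078]
force: [-2.3, -1.6, 11.1]
width: 43.5
```

Emit:
move_arm(
  increments=[
    [0, 0, 0.1, 0, 0, 0],
    [0, 0, 0.2, 0, 0, 0],
    [0, 0, 0.2, 0, 0, 0],
    [0, 0, 0.2, 0, 0, 0],
  ],
)

```text
clock: 10.1
eef_pos: [560.4, 73.1, 72.2]
tool_rot: [-3.141, -0.001, 0.078]
force: [-6.4, -0.7, 22.0]
width: 43.8
```

The pack stopped at z = 72.2, where it should be fully seated, with 22 N pushing back. I'll open the fingers and lift.

Emit:
move_arm(
  increments=[
    [0, 0, -0.1, 0, 0, 0],
    [0, 0, -0.1, 0, 0, 0],
    [0, 0, -0.1, 0, 0, 0],
    [0, 0, -0.1, 0, 0, 0],
    [0, 0, -0.1, 0, 0, 0],
    [0, 0, -0.1, 0, 0, 0],
    [0, 0, -2, 0, 0, 0],
    [0, 0, -5, 0, 0, 0],
    [0, 0, -9, 0, 0, 0],
    [0, 0, -13, 0, 0, 0],
    [0, 0, -17, 0, 0, 0],
    [0, 0, -18, 0, 0, 0],
    [0, 0, -18, 0, 0, 0],
  ],
  grip=1,
)

```text
clock: 11.4
eef_pos: [561.4, 73.3, 251.0]
tool_rot: [-3.141, -0.004, 0.078]
force: [-0.2, -0.1, -1.3]
width: 85.2
```

```bash
cat >> h.py <<'E'
ROWS+=[[0,0,2.9,0,0,0],[0,0,1.5,0,0,0],[0,0,.2,0,0,0],[0,0,-18,0,0,0]]
E
python3 - <<'E'
from h import *
import pickle
s=ctrl.read_state(); print(s["clock"],*show(tool(s)),s["force"],s["width"]); print(*show(cmd(ROWS)[-1]),s["qpos"])
im=eyes.get_image("wrist")[:,:,::-1]; cv2.imwrite("pics/w2.png",im); pickle.dump(s,open("w2.pkl","wb"))
t=eyes.get_image("top")[:,:,::-1]; cv2.imwrite("pics/top2.png",t)
E
```

```text
11.4 [561.4   73.31 251.01] [-3.14 -0.    0.08] [-0.24 -0.1  -1.35] 85.2236488018508
[560.23  73.27 249.31] [3.14 0.   0.08] [-0.24  0.48  0.09  1.74 -0.05  0.92 -1.62]
```

View pics/w2.png

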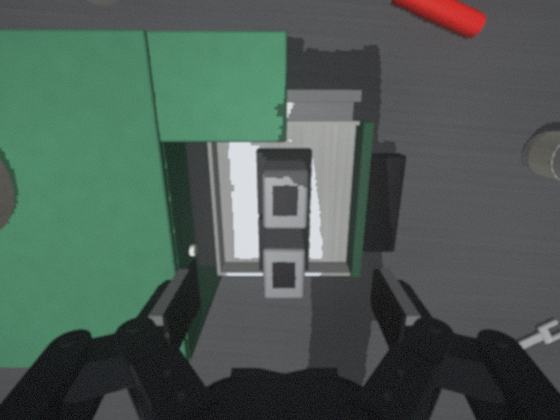

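Both packs now sit alike in the tray at the same height, so the plug-in is done. The lever is hidden under the hood. From the hood edge (y≈79.5) and the socket offset, the pad is at about (653.7, 99.5, 70). I'll pre-position with a 45° lean in front of the hood and look underneath.

```bash
cat >> h.py <<'E'
th=np.radians(94.5); XD=np.array([np.cos(th),np.sin(th),0]); YD=np.array([-np.sin(th),np.cos(th),0]); ZD=np.array([0,0,1.])
def lean(a):
    a=np.radians(a); z=np.cos(a)*-ZD+np.sin(a)*XD; x=-YD; return np.c_[x,np.cross(z,x),z]
def incT(pos,Rt):
    T=cmd(ROWS)[-1]; return np.r_[T[:3,:3].T@(np.asarray(pos)-T[:3,3])/10,np.degrees(R.from_matrix(T[:3,:3].T@Rt).as_rotvec())]
PAD=np.array([653.7,99.5,70])
E
python3 - <<'E'
from h import *
L=lean(45); T0=PAD+6*XD+7*ZD
p=T0-130*L[:,2]; print(T0,p,incT(p,L))
E
```

```text
[653.23 105.48  77.  ] [660.44  13.84 168.92] [ 9.53  6.71  8.04 45.   -0.01 -0.01]
```

Emit:
move_arm(
  increments=[
    [1, 2, 0, 4, 0, 0],
    [2, 4.5, 0, 9, 0, 0],
    [3.5, 6.7, 0, 14, 0, 0],
    [5, 7, 0, 19, 0, 0],
    [6.5, 7, 0, 24, 0, 0],
    [8, 7, 0, 29, 0, 0],
    [9, 7, 0, 34, 0, 0],
    [9.5, 7, 1.5, 39, 0, 0],
    [9.5, 6.8, 3.5, 43, 0, 0],
    [9.5, 6.7, 6, 45, 0, 0],
    [9.5, 6.7, 7.5, 45, 0, 0],
    [9.5, 6.7, 8, 45, 0, 0],
    [9.5, 6.7, 8, 45, 0, 0],
    [9.5, 6.7, 8, 45, 0, 0],
  ],
  grip=-1,
)

```text
clock: 12.9
eef_pos: [661.0, 14.8, 170.8]
tool_rot: [-2.356, -0.002, 0.079]
force: [0.7, -0.3, 1.8]
width: 0.1
```

```bash
cat >> h.py <<'E'
ROWS+=[[9.5,6.7,8,45,0,0]]
E
python3 - <<'E'
from h import *
import pickle
s=ctrl.read_state(); print(s["clock"],*show(tool(s)),s["force"],s["width"]); print(*show(cmd(ROWS)[-1]),s["qpos"])
im=eyes.get_image("wrist")[:,:,::-1].copy(); cv2.imwrite("pics/w3.png",im); pickle.dump(s,open("w3.pkl","wb"))
c,P=cam("wrist",s); print(proj([PAD,PAD-9*XD+14*YD,PAD-9*XD-14*YD,PAD-20*XD+105*ZD,s["eef_pos"]],c,P))
E
```

```text
12.9 [660.97  14.77 170.78] [-2.36 -0.    0.08] [ 0.65 -0.26  1.82] 0.10258249487804239
[660.18  13.9  169.31] [-2.36  0.    0.08] [ 0.42  0.92 -0.24  1.42 -0.6   1.18 -0.92]
[[295.26 199.16]
 [302.11 215.51]
 [302.79 186.38]
 [209.5  237.61]
 [283.31 270.04]]
```

View pics/w3.png

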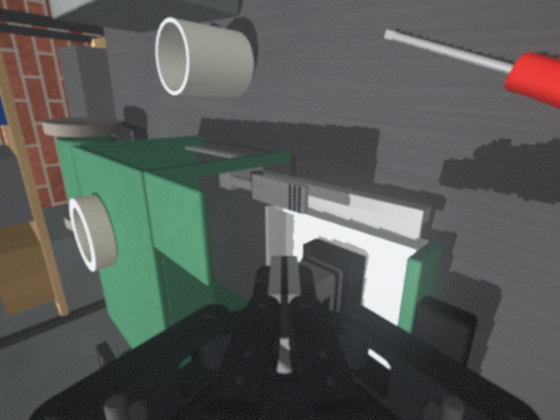

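The camera sees under the hood. The grey piece ending near (303,200) is likely the paddle, close to the predicted free end. I'll check with an enlarged crop and the predicted outlines.

```bash
python3 - <<'E'
from h import *
import pickle
im=cv2.imread("pics/w3.png"); s=pickle.load(open("w3.pkl","rb")); c,P=cam("wrist",s)
x0,y0,k=180,130,5
o=cv2.convertScaleAbs(cv2.resize(im[y0:y0+118,x0:x0+158],None,fx=k,fy=k,interpolation=2),alpha=1.6)
def d(pts,col):
    for u,v in (proj(pts,c,P)-[x0,y0])*k+k/2: cv2.drawMarker(o,(int(u),int(v)),col,cv2.MARKER_CROSS,12,1)
d([PAD],(0,0,255)); d([PAD+a*XD+b*YD for a in(-9,66) for b in (-14,14)],(0,255,255)); d([PAD-20*XD+b*YD+h*ZD for b in(-34,34) for h in (105,111)],(255,0,255))
S=np.array([558.5,73,44]); d([S+a*XD+b*YD for a in(-15.5,15.5) for b in (-21.5,21.5)],(255,255,0))
cv2.imwrite("pics/crop3.png",o)
E
```

```text
(no output)
```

View pics/crop3.png

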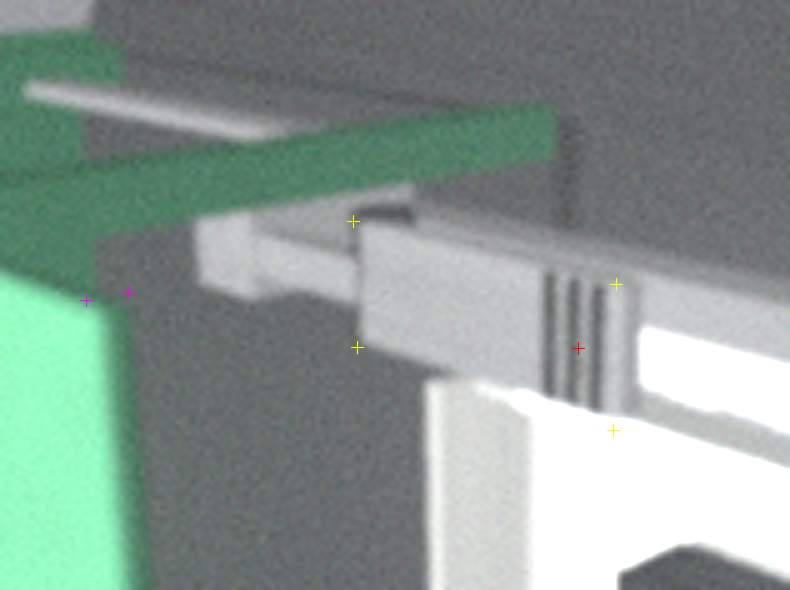

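The paddle and its grooved pad show at about crop (575,340), against the prediction of (578,348), which is within about 2 mm. I'll go in along the tool axis.

Emit:
move_arm(
  increments=[
    [0.1, 0, 2, 0, 0, 0],
    [0.1, 0, 4, 0, 0, 0],
    [0.1, 0, 6, 0, 0, 0],
    [0.1, 0, 8, 0, 0, 0],
    [0.1, 0, 9.5, 0, 0, 0],
    [0.1, 0, 11, 0, 0, 0],
    [0.1, 0, 12, 0, 0, 0],
    [0.1, 0, 12.5, 0, 0, 0],
    [0.1, 0, 12.5, 0, 0, 0],
    [0.1, 0, 12.5, 0, 0, 0],
  ],
)

```text
clock: 13.95
eef_pos: [657.8, 94.5, 79.2]
tool_rot: [-2.366, -0.004, 0.069]
force: [2.6, -12.5, -1.2]
width: 0.1
```

An unexpected −12.5 N shows up in y. The gripper's wide closed knuckles, which lie in the lean plane, touched the hood edge. I'll back out and turn the tool 90° about its axis so they lie sideways.

Emit:
move_arm(
  increments=[
    [0, 0, -2, 0, 0, 0],
    [0, 0, -5, 0, 0, 0],
    [0, 0, -9, 0, 0, 0],
    [0, 0, -12.5, 0, 0, -5],
    [0, 0, -13, 0, 0, -13],
    [0, 0, -13, 0, 0, -21],
    [0, 0, -13, 0, 0, -29],
    [0, 0, -13, 0, 0, -37],
    [0, 0, -13, 0, 0, -45],
    [0, 0, -13, 0, 0, -53],
    [0, 0, -13, 0, 0, -61],
    [0, 0, -13, 0, 0, -69],
    [0, 0, -13, 0, 0, -77],
    [0, 0, -13, 0, 0, -84],
    [0, 0, -13, 0, 0, -90],
    [0, 0, -13, 0, 0, -90],
    [0, 0, -13, 0, 0, -90],
  ],
)

```text
clock: 15.65
eef_pos: [661.8, 10.2, 173.0]
tool_rot: [-3.14, -0.785, 1.645]
force: [-0.0, 0.1, -0.2]
width: -0.3
```

```bash
cat >> h.py <<'E'
ROWS+=[[.1,0,12.5,0,0,0],[0,0,-13,0,0,-90]]
E
python3 - <<'E'
from h import *
s=ctrl.read_state(); print(s["clock"],s["eef_pos"],s["force"],s["qpos"]); T=cmd(ROWS)[-1]; print(T); print(tool(s)[:3,:3])
L=lean(45)@R.from_euler('z',-90,degrees=True).as_matrix()
T0=PAD+6*XD+8*ZD-4*YD
for p in (T0-30*L[:,2],T0): print(p,incT(p,L))
A=L.T@np.c_[-ZD,XD]; print("down, fwd in tool:",A.T)
for n in ("top","scene"): cv2.imwrite(f"pics/{n}3.png",eyes.get_image(n)[:,:,::-1])
E
```

```text
15.65 [661.79  10.15 172.98] [-0.04  0.09 -0.22] [ 0.62  0.99 -0.65  1.4  -0.25  1.09  0.38]
[[ -0.06   1.    -0.06 661.45]
 [  0.7    0.08   0.7   10.46]
 [  0.71  -0.    -0.71 172.85]
 [  0.     0.     0.     1.  ]]
[[-0.05  1.   -0.05]
 [ 0.71  0.08  0.7 ]
 [ 0.71 -0.   -0.71]]
[658.88  84.65  99.21] [ 0.04  0.32 10.45  0.01  0.   -0.01]
[657.22 105.8   78.  ] [ 0.04  0.32 13.45  0.01  0.   -0.01]
down, fwd in tool: [[-0.71  0.    0.71]
 [ 0.71 -0.    0.71]]
```

Emit:
move_arm(
  increments=[
    [0, 0.1, 2, 0, 0, 0],
    [0, 0.2, 4, 0, 0, 0],
    [0, 0.3, 6, 0, 0, 0],
    [0, 0.3, 8, 0, 0, 0],
    [0, 0.3, 9.5, 0, 0, 0],
    [0, 0.3, 10.5, 0, 0, 0],
    [0, 0.3, 10.5, 0, 0, 0],
  ],
)

```text
clock: 16.45
eef_pos: [657.9, 85.9, 98.0]
tool_rot: [-3.139, -0.786, 1.649]
force: [-0.2, -0.2, 0.7]
width: 0.2
```

Emit:
move_arm(
  increments=[
    [0, 0, 0.5, 0, 0, 0],
    [0, 0, 1, 0, 0, 0],
    [0, 0, 1.5, 0, 0, 0],
    [0, 0, 2, 0, 0, 0],
    [0, 0, 2, 0, 0, 0],
  ],
)

```text
clock: 16.95
eef_pos: [657.2, 99.4, 84.1]
tool_rot: [-3.14, -0.786, 1.649]
force: [0.5, 0.3, -0.2]
width: 0.0
```

Emit:
move_arm(
  increments=[
    [0, 0, 0.5, 0, 0, 0],
    [0, 0, 1, 0, 0, 0],
    [-0.2, 0, 1.2, 0, 0, 0],
    [-0.4, 0, 1.4, 0, 0, 0],
    [-0.6, 0, 1.6, 0, 0, 0],
    [-0.8, 0, 1.8, 0, 0, 0],
    [-1, 0, 2, 0, 0, 0],
    [-1, 0, 2, 0, 0, 0],
  ],
)

```text
clock: 17.75
eef_pos: [656.9, 106.4, 64.1]
tool_rot: [-3.141, -0.787, 1.649]
force: [-1.5, -1.4, 3.9]
width: 0.1
```

Emit:
move_arm(
  increments=[
    [-0.1, 0, 0.3, 0, 0, 0],
    [-0.2, 0, 0.6, 0, 0, 0],
    [-0.4, 0, 0.8, 0, 0, 0],
    [-0.6, 0, 1.1, 0, 0, 0],
    [-0.8, 0, 1.3, 0, 0, 0],
    [-1, 0, 1.5, 0, 0, 0],
    [-1, 0, 1.5, 0, 0, 0],
  ],
)

```text
clock: 18.45
eef_pos: [657.0, 109.2, 48.4]
tool_rot: [3.141, -0.788, 1.649]
force: [-3.9, -6.5, 14.7]
width: 0.2
```

Emit:
move_arm(
  increments=[
    [-0.15, 0, 0.15, 0, 0, 0],
    [-0.3, 0, 0.3, 0, 0, 0],
    [-0.4, 0, 0.4, 0, 0, 0],
    [-0.4, 0, 0.4, 0, 0, 0],
    [-0.4, 0, 0.4, 0, 0, 0],
  ],
)

```text
clock: 18.95
eef_pos: [657.3, 109.7, 47.3]
tool_rot: [3.14, -0.792, 1.651]
force: [-8.3, -14.3, 35.8]
width: -0.2
```

The lever is at its stop: 36 N and no further motion. I'll withdraw along the tool axis and return to vertical.

Emit:
move_arm(
  increments=[
    [0.3, 0, -0.7, 0, 0, 0],
    [0.3, 0, -2, 0, 0, 0],
    [0.3, 0, -4, 0, 0, 0],
    [0.3, 0, -7, 0, 0, 0],
    [0.3, 0, -10, 0, 0, 0],
    [0.3, 0, -13, 0, 0, 0],
    [0.3, 0, -16, 0, 0, 0],
    [0.3, 0, -18, 0, 0, 0],
    [0.3, 0, -18, 0, 0, 0],
  ],
)

```text
clock: 19.85
eef_pos: [668.7, -19.6, 170.2]
tool_rot: [3.137, -0.781, 1.647]
force: [-1.7, -0.4, -0.0]
width: -0.0
```

```bash
cat >> h.py <<'E'
ROWS+=[[0,.3,10.5,0,0,0],[0,0,2,0,0,0],[-1,0,2,0,0,0],[-1,0,1.5,0,0,0],[-.4,0,.4,0,0,0],[.3,0,-18,0,0,0]]
S=np.array([558.5,73,44])
E
python3 - <<'E'
from h import *
import pickle
s=ctrl.read_state(); print(s["clock"],s["eef_pos"],s["force"],s["qpos"]); print(*show(cmd(ROWS)[-1]))
im=eyes.get_image("wrist")[:,:,::-1]; cv2.imwrite("pics/w4.png",im); pickle.dump(s,open("w4.pkl","wb"))
# grip ledge from top view (before): dark ledge corners, z=56
im=cv2.imread("pics/wt.png"); c,P=cam("wrist",pickle.load(open("wt.pkl","rb")))
print("ledge top corners",topl([[398,154],[389,257],[365,154],[357,257]],56,c,P)[:,:2])
i0=cv2.imread("pics/top0.png"); c,P=cam("top"); g=cv2.GaussianBlur(cv2.cvtColor(i0,6),(3,3),0); print(g[230,255:290]); print("top front edge",topl([[277,205],[279,254]],56,c,P))
E
```

```text
19.85 [668.65 -19.56 170.25] [-1.7  -0.38 -0.01] [ 0.64  1.01 -0.64  1.35 -0.24  1.14  0.4 ]
[666.49 -15.39 169.31] [ 3.14 -0.79  1.65]
ledge top corners [[604.81 -54.6 ]
 [486.21 -67.89]
 [602.14 -20.48]
 [483.32 -30.75]]
[178 144 134 134 124  93  62  59  66  68  68  67  66  66  67  66  66  66
  66  65  64  58  50  55  66  79  92  98  99  98  97  98  99 100 100]
top front edge [[600.48 -62.43  56.  ]
 [487.31 -67.95  56.  ]]
```

Ledge front face is at about (545, −62). Jaws lateral (tool x forward) with a 30° lean keeps the camera and body clear of the station, so I'll use that for the push.

```bash
python3 - <<'E'
from h import *
L=lean(30)@R.from_euler('z',-90,degrees=True).as_matrix()
F=np.array([545.,-62,40])
for p in (F-40*XD+110*ZD,F-40*XD,F-10*XD): print(p,incT(p,L))
print(L.T@XD,L.T@-ZD)
E
```

```text
[ 548.14 -101.88  150.  ] [ -6.81 -12.48  -4.08   0.01 -15.    -0.01]
[ 548.14 -101.88   40.  ] [-14.59 -12.48   3.7    0.01 -15.    -0.01]
[545.78 -71.97  40.  ] [-12.46 -12.48   5.82   0.01 -15.    -0.01]
[ 0.87 -0.    0.5 ] [-0.5   0.    0.87]
```

Emit:
move_arm(
  increments=[
    [-0.8, -1.6, -0.5, 0, -2, 0],
    [-1.7, -3.3, -1, 0, -4, 0],
    [-2.7, -5.2, -1.7, 0, -6, 0],
    [-3.8, -7.1, -2.4, 0, -9, 0],
    [-4.9, -9, -3, 0, -11, 0],
    [-5.9, -10.8, -3.6, 0, -13, 0],
    [-6.8, -12.5, -4.1, 0, -15, 0],
    [-8.4, -12.5, -2.5, 0, -15, 0],
    [-10.1, -12.5, -0.8, 0, -15, 0],
    [-11.8, -12.5, 0.9, 0, -15, 0],
    [-13.4, -12.5, 2.5, 0, -15, 0],
    [-14.2, -12.5, 3.3, 0, -15, 0],
    [-14.6, -12.5, 3.7, 0, -15, 0],
    [-14.6, -12.5, 3.7, 0, -15, 0],
    [-14.6, -12.5, 3.7, 0, -15, 0],
    [-14.6, -12.5, 3.7, 0, -15, 0],
  ],
)

```text
clock: 21.5
eef_pos: [548.7, -102.1, 40.9]
tool_rot: [3.14, -0.523, 1.65]
force: [-0.1, 0.1, 0.4]
width: 0.0
```

Emit:
move_arm(
  increments=[
    [0.43, 0, 0.25, 0, 0, 0],
    [0.87, 0, 0.5, 0, 0, 0],
    [1.3, 0, 0.75, 0, 0, 0],
    [1.73, 0, 1, 0, 0, 0],
    [2.08, 0, 1.2, 0, 0, 0],
    [2.43, 0, 1.4, 0, 0, 0],
    [2.77, 0, 1.6, 0, 0, 0],
    [3.12, 0, 1.8, 0, 0, 0],
    [3.46, 0, 2, 0, 0, 0],
    [3.81, 0, 2.2, 0, 0, 0],
    [4.16, 0, 2.4, 0, 0, 0],
    [4.5, 0, 2.6, 0, 0, 0],
  ],
)

```text
clock: 22.7
eef_pos: [544.0, -50.1, 39.9]
tool_rot: [3.141, -0.523, 1.649]
force: [-0.2, -3.3, 1.6]
width: -0.2
```

The tray slides at about 3 N, so the release works. I'll carry on at about 60 mm/s, then slow down.

Emit:
move_arm(
  increments=[
    [0.52, 0, 0.3, 0, 0, 0],
    [1.04, 0, 0.6, 0, 0, 0],
    [1.56, 0, 0.9, 0, 0, 0],
    [2.08, 0, 1.2, 0, 0, 0],
    [2.6, 0, 1.5, 0, 0, 0],
    [3.12, 0, 1.8, 0, 0, 0],
    [3.64, 0, 2.1, 0, 0, 0],
    [4.16, 0, 2.4, 0, 0, 0],
    [4.68, 0, 2.7, 0, 0, 0],
    [5.2, 0, 3, 0, 0, 0],
    [5.72, 0, 3.3, 0, 0, 0],
    [6.24, 0, 3.6, 0, 0, 0],
    [6.76, 0, 3.9, 0, 0, 0],
    [7.28, 0, 4.2, 0, 0, 0],
    [7.8, 0, 4.5, 0, 0, 0],
    [8.32, 0, 4.8, 0, 0, 0],
    [8.75, 0, 5.05, 0, 0, 0],
    [9.1, 0, 5.25, 0, 0, 0],
    [9.4, 0, 5.4, 0, 0, 0],
  ],
)

```text
clock: 24.6
eef_pos: [535.6, 58.1, 40.0]
tool_rot: [3.141, -0.523, 1.649]
force: [2.0, -3.0, -1.1]
width: -0.1
```

Emit:
move_arm(
  increments=[
    [0.17, 0, 0.1, 0, 0, 0],
    [0.35, 0, 0.2, 0, 0, 0],
    [0.52, 0, 0.3, 0, 0, 0],
    [0.69, 0, 0.4, 0, 0, 0],
    [0.87, 0, 0.5, 0, 0, 0],
    [1.04, 0, 0.6, 0, 0, 0],
    [1.21, 0, 0.7, 0, 0, 0],
    [1.39, 0, 0.8, 0, 0, 0],
    [1.56, 0, 0.9, 0, 0, 0],
    [1.73, 0, 1, 0, 0, 0],
    [1.9, 0, 1.1, 0, 0, 0],
    [2.08, 0, 1.2, 0, 0, 0],
    [2.25, 0, 1.3, 0, 0, 0],
    [2.42, 0, 1.4, 0, 0, 0],
    [2.6, 0, 1.5, 0, 0, 0],
    [2.77, 0, 1.6, 0, 0, 0],
    [2.86, 0, 1.65, 0, 0, 0],
  ],
)

```text
clock: 26.3
eef_pos: [532.8, 91.1, 40.2]
tool_rot: [-3.142, -0.524, 1.649]
force: [2.0, -2.9, -2.8]
width: 0.2
```

Emit:
move_arm(
  increments=[
    [0.09, 0, 0.05, 0, 0, 0],
    [0.17, 0, 0.1, 0, 0, 0],
    [0.26, 0, 0.15, 0, 0, 0],
    [0.35, 0, 0.2, 0, 0, 0],
    [0.43, 0, 0.25, 0, 0, 0],
    [0.52, 0, 0.3, 0, 0, 0],
    [0.61, 0, 0.35, 0, 0, 0],
    [0.69, 0, 0.4, 0, 0, 0],
    [0.69, 0, 0.4, 0, 0, 0],
  ],
)

```text
clock: 27.2
eef_pos: [532.4, 97.0, 40.1]
tool_rot: [3.142, -0.522, 1.648]
force: [0.1, -8.5, 4.3]
width: -0.2
```

Emit:
move_arm(
  increments=[
    [0.09, 0, 0.05, 0, 0, 0],
    [0.17, 0, 0.1, 0, 0, 0],
    [0.26, 0, 0.15, 0, 0, 0],
    [0.35, 0, 0.2, 0, 0, 0],
    [0.43, 0, 0.25, 0, 0, 0],
    [0.43, 0, 0.25, 0, 0, 0],
  ],
)

```text
clock: 27.8
eef_pos: [532.5, 97.4, 39.8]
tool_rot: [3.141, -0.517, 1.645]
force: [-2.3, -22.7, 15.5]
width: -0.0
```

The tray has stopped at y = 97.4 (predicted 97.5), with 23 N of resistance, so it's home. I'll withdraw straight back, then up.

Emit:
move_arm(
  increments=[
    [-0.5, 0, -0.3, 0, 0, 0],
    [-1.3, 0, -0.75, 0, 0, 0],
    [-2.6, 0, -1.5, 0, 0, 0],
    [-4.3, 0, -2.5, 0, 0, 0],
    [-6.1, 0, -3.5, 0, 0, 0],
    [-7.8, 0, -4.5, 0, 0, 0],
    [-8.7, 0, -6, 0, 0, 0],
    [-8, 0, -9, 0, 0, 0],
    [-7, 0, -12.5, 0, 0, 0],
    [-6, 0, -16, 0, 0, 0],
    [-5.5, 0, -19, 0, 0, 0],
    [-5.5, 0, -21, 0, 0, 0],
    [-5.5, 0, -21, 0, 0, 0],
    [-5.5, 0, -21, 0, 0, 0],
  ],
)

```text
clock: 29.2
eef_pos: [543.4, -48.8, 194.2]
tool_rot: [-3.141, -0.524, 1.648]
force: [-0.6, 0.4, -0.5]
width: -0.3
```

```bash
python3 - <<'E'
from h import *
import pickle
s=ctrl.read_state(); print(s["clock"],s["eef_pos"],s["tool_rot"],s["force"])
o=np.zeros((560,800,3),np.uint8); t=eyes.get_image("top")[:,:,::-1].copy(); w=eyes.get_image("wrist")[:,:,::-1].copy(); sc=eyes.get_image("scene")[:,:,::-1].copy()
for n,i in (("topF",t),("wF",w),("sF",sc)): cv2.imwrite(f"pics/{n}.png",i)
pickle.dump(s,open("wF.pkl","wb"))
o[:300,:400]=cv2.resize(t,(400,300),interpolation=3); o[:300,400:]=cv2.resize(sc,(400,300),interpolation=3)
o[300:560,:400]=cv2.resize(w,(400,300))[:260]; o[300:560,400:]=cv2.resize(t[150:280,130:330],(400,260),interpolation=2)
cv2.imwrite("pics/final.png",o)
E
```

```text
29.2 [543.37 -48.8  194.18] [-3.14 -0.52  1.65] [-0.6   0.38 -0.49]
```

View pics/final.png

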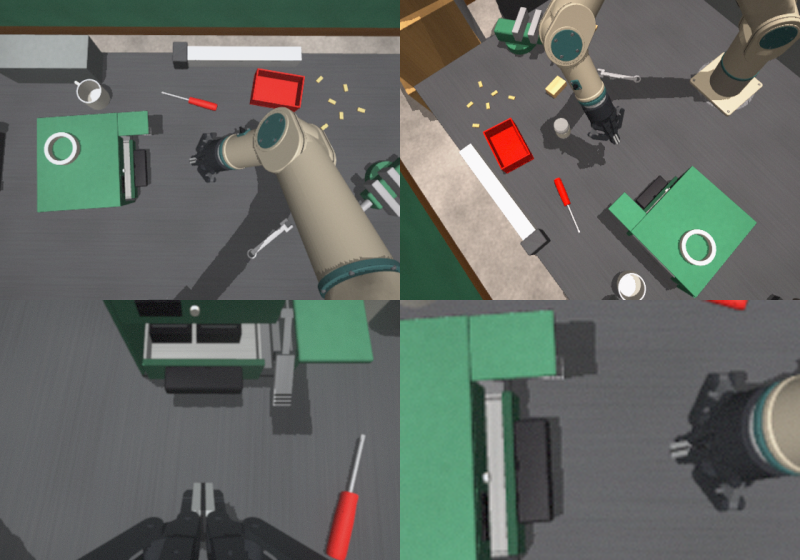

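The tray is in, the lever slopes down, the other things are where they were and the arm is clear. One number check on the ledge position before I hand in.

```bash
python3 - <<'E'
from h import *
c,P=cam("top"); 
for n,r,a in (("top0",230,262),("topF",235,190)):
    g=cv2.GaussianBlur(cv2.cvtColor(cv2.imread(f"pics/{n}.png"),6),(3,3),0); print(n,g[r,a:a+26])
a,b=topl([[277,230],[206.,235]],56,c,P); print(a,b,(b-a)@XD)
s=ctrl.read_state(); print(s["clock"],s["force"],np.abs(s["qd"]).max())
E
```

```text
top0 [59 66 68 68 67 66 66 67 66 66 66 66 65 64 58 50 55 66 79 92 98 99 98 97
 98 99]
topF [ 60  62  61  61  62  63  65  66  66  67  67  66  60  46  35  44  60  67
  68  68  72  83  97 102 102 102]
[542.32 -62.91  56.  ] [529.53 100.79  56.  ] 164.20287881757366
29.35 [ 0.35  0.74 -0.49] 0.00494878836575766
```

```bash
python3 -c "
from h import *
print(ctrl.finish_job())"
```

```text
the job is handed in; nothing more can be done
None
```

The job is done and handed in at about 29 s. I plugged in the pack, pressed the lever down to its stop, and then pushed the tray home at about 60 mm/s, slowing to about 10 mm/s at the end.

**Last checks**
- **Pack:** it stopped at the expected seated height (tool at z 72.2 against 72 expected) with 22 N pushing back. The picture afterwards shows it like the pack beside it.
- **Lever:** it took 36 N at the stop without moving further, and the final view shows the paddle sloping down.
- **Tray:** it slid at about 3 N and stopped firmly within 1 mm of the predicted place, at 23 N. My first reading of the top picture gave 164 mm of travel. Comparing the same dark edge in both pictures gave about 169 mm against the nominal 170, so the pictures alone settle it only to a couple of mm.
- **Surroundings:** the arm is clear and reads no contact force. The other things look unmoved, though the arm hides part of the bench in the last pictures.

**One flaw:** on the first try at the lever, the closed gripper's knuckles touched the hood edge, with about 12.5 N read at the end of that move. I backed out, turned the tool 90° and went in cleanly.

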